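# Zero the thickness gauge on its setting plate

## Task

Zero the bench thickness gauge on its setting plate: press the tilted steel plate down until it lies flat on the measuring table, which swings the dial's needle. Then turn the dial's bezel until its broad zero bar stands at the needle's tip, leave plate and dial like that, and do not disturb the other things on the bench.

Things in the scene. Friction and masses are not known exactly. Their poses are not given: they have to be found in the camera images.
- gauge: The gauge, fixed to the bench: a grey base 120 x 290 x 14 mm, on it a steel measuring table (110 x 110 mm, top 30 mm above the bench) and, 150 mm away, a round dial lying face up. Origin under the middle of the base; the measuring table lies 75 mm along its +y, the dial 75 mm along its -y; z up.
- table_centre (a point): Centre of the measuring table's top face, 30 mm above the bench, on the axis of the plunger: a round-topped 10 mm pin that rises 8 mm out of the table at the start. It is stiff (about 9 N to push down) and stays where it is pushed, without springing back.
- plate_top (a point): Centre of the upper face of the loose steel setting plate, 80 x 80 x 8 mm, about 0.4 kg; z is the plate's upward normal. At the start it lies tilted about 10 degrees: one edge on the measuring table, its middle (5 mm from its centre) on the plunger. Lying flat, this point is 38 mm above the bench.
- dial_centre (a point): Centre of the dial, on the bezel's upright axis, 30 mm above the bench at the underside of the scale.
- zero_mark (a point): The zero: the one broad bar on the bezel (7 mm wide; black on the scale's edge, bright metal across the dark rim; the other 19 divisions are thin short ticks). This point lies at its inner end, 31 mm from the dial's centre; x points radially outwards. It turns with the bezel.
- needle_tip (a point): Tip of the dial's black needle, 31 mm from the dial's centre; the needle has a short wide tail on the other side of its brass hub. The needle lies inside the bezel, 37 mm above the bench, and turns about 115 degrees clockwise seen from above as the plunger goes down; it cannot be turned by hand.
- bezel (a joint): Bezel angle (rad), counterclockwise from above, 0 when the zero bar points along the gauge's +x; turns endlessly, stays where left (0.06 N m). A dark steel ring, 96 mm outside, 76 inside, top 38 mm above the bench. Four bright round lugs to push or pinch, 9 mm thick, 43 mm from the centre, stand 38 to 56 mm above the bench at 45, 135, 225 and 315 degrees from the zero bar.
- plunger (a joint): How far the plunger is pushed down (m): 0 at the start, 0.008 when flush with the measuring table.
- jar: Bystander: amber glass jar, 64 mm across, 85 mm tall. Origin under its centre.
- tape: Bystander: grey roll of tape lying flat, 90 mm across, 24 mm high. Origin under its centre.
- wrench: Bystander: steel wrench lying on the bench beyond the gauge, along its own x. Origin under its middle.

How it is judged:
On the way, in this order (a step that is already met when the one before it is completed fails the run):
1. the plate is pressed down flat on the measuring table (angle between plate_top's own z axis and vertical below 0.035 rad and value of joint plunger above 0.0068 m and horizontal distance between plate_top and table_centre below 0.03 m), for 0.2 s.
2. the bezel's zero bar is brought to the needle's tip (horizontal distance between zero_mark and needle_tip below 0.0035 m), for 0.2 s.
At the end, for the whole second after the job is handed in: The plate lies flat on the measuring table (tilt under 0.035 rad, its upper face below 40 mm, its centre within 30 mm of the table's centre, the plunger down more than 6.8 mm), the zero bar's inner end is within 3.5 mm of the needle's tip (about a third of a division) and the bezel is at rest (all of step 1 and height (world z) of plate_top below 0.04 m and horizontal distance between zero_mark and needle_tip below 0.0035 m and velocity of joint bezel between -0.05 and 0.05 rad/s); the robot touches nothing.
It fails at once if a bystander (jar, tape or wrench) is moved more than 25 mm (distance of any of jar, tape, wrench from where it was at the start of the episode above 0.025 m).
It also fails if it takes over 54 s, if anything falls off the work surface, if the arm or the gripper's body presses on something with over 40 N, if the wrist force passes 120 N, or if a joint passes its speed limit or range.

## Robot

A 6-joint arm with a two-finger parallel gripper is mounted at the origin on the work surface. World frame = base frame: x ahead of the robot, y to its left, z up, the work surface at z = 0. Lengths are in m, angles in rad, forces in N, time in s.
With the tool pointing down it reaches from about 0.35 to 0.975 m from the base axis. Payload 4.9 kg.
Tool frame: the origin (TCP) lies midway between the tips of the shut fingers; the grasp point (between the pads) lies 19 mm behind it; z points along the fingers, y is the line along which they close (so a half turn about z gives the same grasp; the last joint's range is limited). The gripper opens to 85 mm and grips with 20 to 120 N. Pads are 22 mm wide; open, the fingers measure 114 mm over their backs; the gripper's body (76 mm by 85 mm) begins 54 mm behind the grasp point. The pads swing forward as they close: fully open they stand 13 mm farther back than shut.
Start: joints at [1.044, 0.053, 1.613, -0, 1.476, -0.119], TCP at [0.248, 0.574, 0.231] pointing down, gripper open.
Joint ranges: [-3.01, 3.01], [-1.01, 2.22], [0.06, 2.58], [-1.02, 4.17], [0.09, 2.62], [-3.14, 3.14]. Speed limits (rad/s): [2.57, 2.57, 3.14, 3.14, 3.14, 3.14].

## Interface

Orientations are given as a rotation vector (axis times angle).
In Python, from station import ctrl, optics, job gives the robot as it stands.
- The arm moves only by the shell command python3 -m jog 'ROWS' [OPENING] [FORCE]. ROWS is JSON, a list of rows, each a list of 2 entries, a list of its own where there are three numbers: the shift along the tool's x, y, z in m, then the turn, a rotation vector about the tool's x, y, z in rad. A call has 1 to 5 rows; each row is the pose to reach, as a shift and turn from the pose commanded when the call began, along the tool's axes at that moment; what a row does not reach only later rows make up. A row lasts 1/10 s, in which the tool goes at most 50 mm and 8.59 degrees, less where a joint would pass 70% of its speed; a pose out of reach is approached as far as the arm can. A call with a gripper value outside its range is refused whole. OPENING is the opening, from 0 (shut) to 1 (fully open), set as the call begins (- or left out, the last holds). The fingers move at their own pace and stop on an object; FORCE is the grip in N (left out, the last holds). Time passes only in rows, so rows that repeat a pose let the fingers close. It gives the time, the measured TCP pose, the force, the opening and the grip force at its end, in the units of the state.
- ctrl.get_obs(): the state, without advancing time (a new reading comes with each control period).
- optics.get_image(name): name is "side" or "top"; returns a dict with "image" (480x640x3 uint8, blue, green, red), "fx", "fy", "cx", "cy" (pixels), "rvec" (rotation vector, rad) and "tvec" (3), from world to camera coordinates, as OpenCV has them. Camera axes: x right, y down, z forward; pixel columns grow to the right and rows downward; lengths in m; the calibration is good to about 2 mm. A picture is of the moment at which its call begins. There is no depth.
- job.finish_job(): hands the job in; it is judged then, once.
The state is a dict: "t": time; "q": joint angles; "dq": joint speeds; "effort": joint torques, N m; "tool_pos": TCP position; "tool_rot": TCP orientation; "contact_force": force on the tool from outside, world axes, zero at the start; "wrist_torque": the same for the moment, N m; "opening": finger opening in m; "grip_force": force on a finger pad.
Only numpy, scipy, OpenCV 4.12 (cv2) and the standard library are available. Lean on these libraries where they do the work, as an engineer would, in place of code of your own. Each camera call takes 0.05 s, during which the arm holds its last target. There are 200 camera calls.

## Working session

There is one attempt and no reset: what is moved stays moved. The work goes in short steps, Python scripts to look and compute and a shell command to move; the robot and the scene stay as the last step left them, time stands still between calls to the robot, and variables do not carry over. Pictures are saved under pics/ and viewed, at most 11 in all, crops included, and the job is handed in when it is done.

```bash
mkdir -p pics; cat > h.py <<'E'
from station import ctrl, optics, job
import cv2, numpy as np
from scipy.spatial.transform import Rotation as R
def shot(cam,fn,crop=None,scale=1):
    d=optics.get_image(cam); im=d["image"]
    if crop: x0,y0,x1,y1=crop; im=im[y0:y1,x0:x1]
    if scale!=1: im=cv2.resize(im,None,fx=scale,fy=scale,interpolation=cv2.INTER_CUBIC)
    cv2.imwrite("pics/"+fn,im); return d
def unproj(d,px,z):
    K=np.array([[d["fx"],0,d["cx"]],[0,d["fy"],d["cy"]],[0,0,1]])
    M=R.from_rotvec(np.ravel(d["rvec"])).as_matrix(); t=np.ravel(d["tvec"])
    c=-M.T@t; r=M.T@np.linalg.inv(K)@np.array([px[0],px[1],1.]); return c+r*(z-c[2])/r[2]
def proj(d,p):
    K=np.array([[d["fx"],0,d["cx"]],[0,d["fy"],d["cy"]],[0,0,1]])
    return cv2.projectPoints(np.array([p],float),np.ravel(d["rvec"]),np.ravel(d["tvec"]),K,None)[0].ravel()
def totool(p):
    o=ctrl.get_obs(); return R.from_rotvec(o["tool_rot"]).inv().apply(np.array(p)-o["tool_pos"])
E
python3 - <<'E'
from h import *
shot("top","t0.png"); d=shot("side","s0.png")
o=ctrl.get_obs(); print(o["t"],o["tool_pos"],R.from_rotvec(o["tool_rot"]).as_matrix().round(3),o["opening"])
E
```

```text
0.1 [0.24758062 0.57324709 0.23016859] [[-0.918  0.397 -0.001]
 [ 0.397  0.918 -0.002]
 [ 0.    -0.002 -1.   ]] 0.08541329826198318
```

View pics/t0.png

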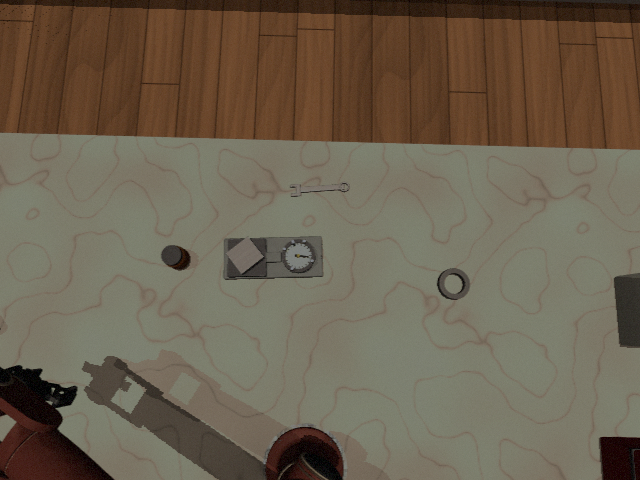

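View pics/s0.png

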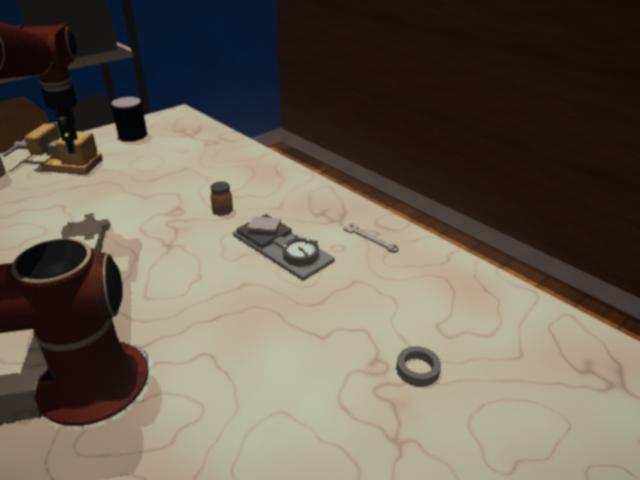

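The top view shows the table at about (246,257) with the plate rotated about 45°, and the dial at (298,256). The jar is at (176,257), the wrench at (320,188) and the tape at (453,284). I'll zoom in.

```bash
python3 - <<'E'
from h import *
a=cv2.imread("pics/t0.png")[225:290,155:335]; b=cv2.imread("pics/s0.png")[175:285,205:345]
a=cv2.resize(a,(720,260),interpolation=cv2.INTER_CUBIC); b=cv2.resize(b,(432,339),interpolation=cv2.INTER_CUBIC)
c=np.zeros((600,720,3),np.uint8); c[:260]=a; c[261:600,:432]=b; cv2.imwrite("pics/z0.png",c)
d=optics.get_image("top")
for n,px,z in [("table",(246,257),.03),("dial",(298,256),.034),("baseL",(224,258),.014),("baseR",(323,256),.014),("jar",(172,252),.085)]: print(n,unproj(d,px,z).round(4))
E
```

```text
table [0.5726 0.1849 0.03  ]
dial [0.5788 0.0344 0.034 ]
baseL [0.5702 0.2514 0.014 ]
baseR [ 0.5833 -0.0383  0.014 ]
jar [0.5743 0.3823 0.085 ]
```

View pics/z0.png

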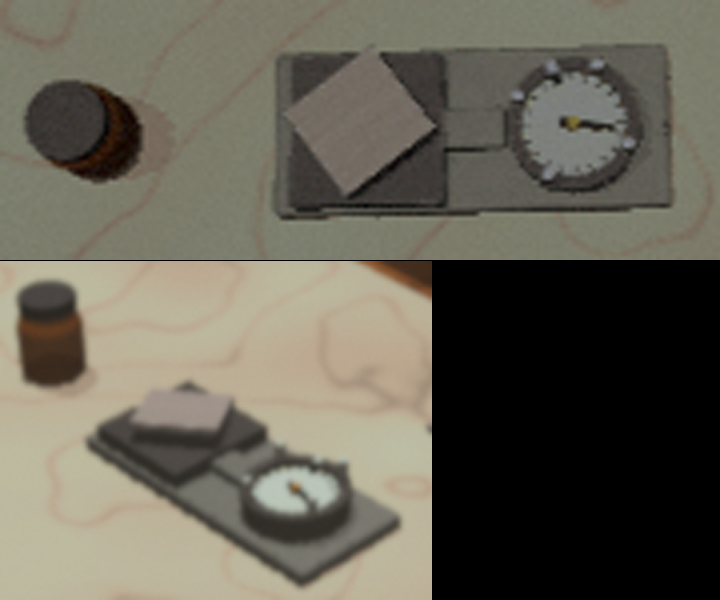

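The needle tip is at crop (618,128) and the hub at (572,124). The zero bar is at crop (551,67), between the lugs at (517,97) and (597,65). So the bar is at about 20° world and the needle at about -95°, which should end near 150° once the plate is pressed. First I'll move over the plate with the fingers shut.

```bash
python3 -m jog '[[[-0.23,-0.115,0],[0,0,0]],[[-0.23,-0.115,0],[0,0,0]],[[-0.23,-0.115,0],[0,0,0]],[[-0.23,-0.115,0],[0,0,0]],[[-0.23,-0.115,0],[0,0,0]]]' 0 40
python3 -m jog '[[[-0.223,-0.113,0.05],[0,0,0]],[[-0.223,-0.113,0.05],[0,0,0]],[[-0.223,-0.113,0.05],[0,0,0]],[[-0.223,-0.113,0.05],[0,0,0]],[[-0.223,-0.113,0.05],[0,0,0]]]'
python3 - <<'E'
from h import *
o=ctrl.get_obs(); print(o["tool_pos"],o["q"]); print(totool([.573,.184,.08]))
E
```

```text
t: 0.65
tool_pos: [0.4095, 0.3807, 0.231]
tool_rot: [-0.635, -3.077, 0.0]
contact_force: [-0.4, 1.1, -1.0]
opening: 0.0123
grip_force: 0.0
t: 1.15
tool_pos: [0.5664, 0.1921, 0.1816]
tool_rot: [-0.636, -3.076, -0.0]
contact_force: [0.9, 0.2, 0.2]
opening: -0.0
grip_force: 0.0
[0.56639453 0.19214153 0.18163741] [ 2.02605959e-01  2.47058525e-02  1.72572765e+00  1.45304975e-04
  1.39133059e+00 -9.60188280e-01]
[-0.00931636 -0.00485402  0.10163525]
```

```bash
python3 -m jog '[[[-0.009,-0.005,0.04],[0,0,0]],[[-0.009,-0.005,0.08],[0,0,0]],[[-0.009,-0.005,0.12],[0,0,0]],[[-0.009,-0.005,0.126],[0,0,0]],[[-0.009,-0.005,0.126],[0,0,0]]]'
python3 - <<'E'
from h import *
print(totool([.573,.184,.039]))
d=shot("side","s1.png",(205,175,345,280),5)
E
```

```text
t: 1.65
tool_pos: [0.5706, 0.1856, 0.0548]
tool_rot: [-0.635, -3.073, 0.002]
contact_force: [0.2, -0.6, -0.2]
opening: 0.0001
grip_force: 0.0
[-0.00291563 -0.00046651  0.01578262]
```

View pics/s1.png

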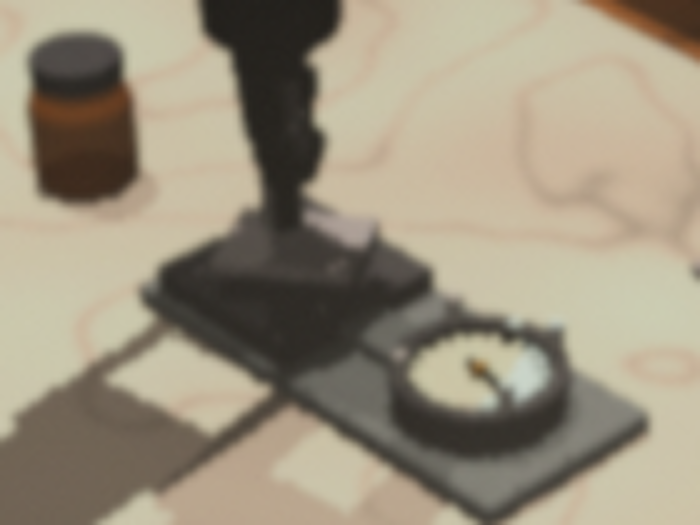

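The shut fingers stand over the middle of the plate, with the tip at about (290,225). The plate's raised side faces the camera, on the right. Now I'll press.

```bash
python3 -m jog '[[[-0.002,0,0.005],[0,0,0]],[[-0.002,0,0.009],[0,0,0]],[[-0.002,0,0.012],[0,0,0]],[[-0.002,0,0.014],[0,0,0]],[[-0.002,0,0.015],[0,0,0]]]'
python3 -m jog '[[[0,0,0.001],[0,0,0]],[[0,0,0.002],[0,0,0]],[[0,0,0.003],[0,0,0]]]'
```

```text
t: 2.2
tool_pos: [0.5742, 0.185, 0.0422]
tool_rot: [0.636, 3.075, -0.0]
contact_force: [-1.6, -1.9, 5.0]
opening: -0.0003
grip_force: 2.3
t: 2.5
tool_pos: [0.574, 0.1846, 0.0385]
tool_rot: [0.636, 3.076, -0.001]
contact_force: [-1.2, -3.4, 5.3]
opening: 0.0005
grip_force: 2.6
```

```bash
python3 -m jog '[[[0,0,0.001],[0,0,0]],[[0,0,0.002],[0,0,0]],[[0,0,0.002],[0,0,0]],[[0,0,0.002],[0,0,0]]]'
python3 - <<'E'
from h import *
d=shot("side","s2.png",(205,175,345,280),5)
E
```

```text
t: 2.9
tool_pos: [0.574, 0.1846, 0.038]
tool_rot: [-0.636, -3.076, 0.002]
contact_force: [-5.5, -4.9, 12.9]
opening: 0.0002
grip_force: 6.8
```

View pics/s2.png

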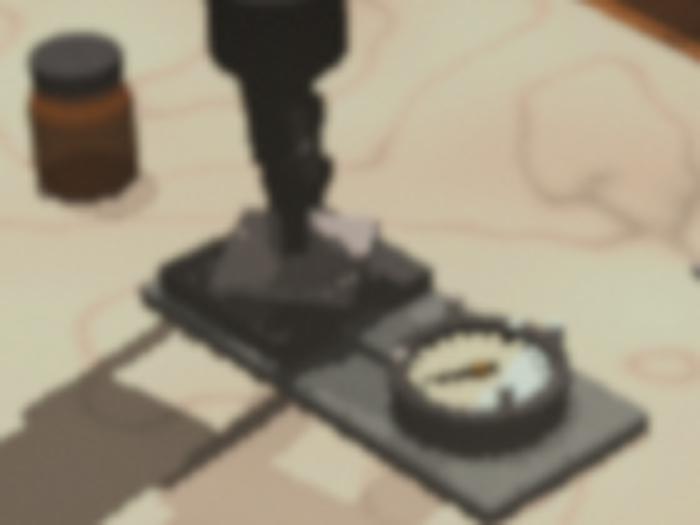

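The plate is flat, with the tip at z 0.038, and the needle now points left to about (430,378) from the hub at (482,369). I'll press a little harder, then lift and look.

```bash
python3 -m jog '[[[0,0,0.001],[0,0,0]],[[0,0,0.0015],[0,0,0]],[[0,0,0.0015],[0,0,0]]]'
python3 -m jog '[[[0,0,-0.01],[0,0,0]],[[0,0,-0.05],[0,0,0]],[[0,0,-0.09],[0,0,0.1]],[[0,0,-0.11],[0,0,0.25]],[[0,0,-0.11],[0,0,0.4]]]' 0.75
python3 -m jog '[[[0.2,0.08,0],[0,0,0.7]],[[0.2,0.08,0],[0,0,0.7]],[[0.2,0.08,0],[0,0,0.7]],[[0.2,0.08,0],[0,0,0.7]],[[0.2,0.08,0],[0,0,0.7]]]'
cat >> h.py <<'E'
def dialview(fn,n=6):
    acc=0
    for _ in range(n):
        d=optics.get_image("top"); acc=acc+d["image"].astype(float)/n
    # rectify: dial plane z=.038 about nominal dial centre, 4 px/mm; up=+x, left=+y
    C=np.array([.5795,.033]); s=.06; w=np.array([[s,s],[s,-s],[-s,-s],[-s,s]])
    px=np.float32([proj(d,[C[0]+a,C[1]+b,.037]) for a,b in w])
    H=cv2.getPerspectiveTransform(px,np.float32([[0,0],[480,0],[480,480],[0,480]]))
    im=cv2.warpPerspective(acc.clip(0,255).astype(np.uint8),H,(480,480),flags=cv2.INTER_CUBIC)
    cv2.imwrite("pics/"+fn,im); return im
E
python3 - <<'E'
from h import *
dialview("d0.png"); o=ctrl.get_obs(); print(o["tool_pos"],o["q"],o["opening"])
a=shot("top","t1.png",(200,220,360,320),2)
i=cv2.imread("pics/d0.png"); j=cv2.resize(cv2.imread("pics/t1.png"),(320,200)); c=np.zeros((480,800,3),np.uint8); c[:,:480]=i; c[:200,480:]=j; cv2.imwrite("pics/c1.png",c)
E
```

```text
t: 3.25
tool_pos: [0.574, 0.1846, 0.038]
tool_rot: [-0.636, -3.076, 0.002]
contact_force: [-10.0, -5.0, 20.7]
opening: 0.0002
grip_force: 10.7
t: 3.75
tool_pos: [0.5761, 0.1859, 0.1491]
tool_rot: [1.241, 2.879, 0.008]
contact_force: [0.1, 0.2, 0.4]
opening: 0.0639
grip_force: 0.0
t: 4.25
tool_pos: [0.4912, 0.3878, 0.1437]
tool_rot: [-2.153, -2.286, 0.0]
contact_force: [1.2, 0.2, -0.9]
opening: 0.0637
grip_force: 0.0
[0.49349869 0.38395787 0.14414362] [ 5.42314709e-01  1.20580920e-01  1.68973881e+00 -1.41213476e-04
  1.33205084e+00  4.79228182e-01] 0.06395073544845686
```

View pics/c1.png

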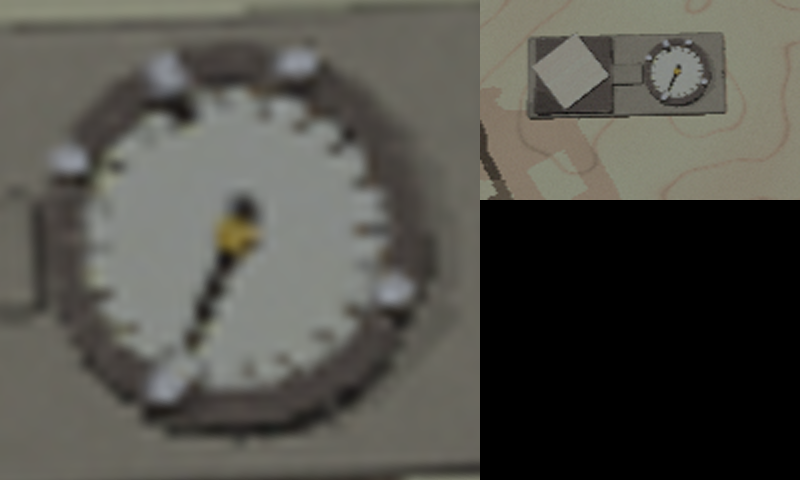

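The needle tip is at (189,350) and the hub at (236,237), which puts the needle at about 157° world. The bar is at (163,72), about 23° world. The plate is flat. The bezel needs about +135° counterclockwise. My last move shifted the tool the wrong way, since the tool had already turned, but at a safe height.

```bash
cat >> h.py <<'E'
def yaw():
    y=R.from_rotvec(ctrl.get_obs()["tool_rot"]).as_matrix()[:,1]; return np.degrees(np.arctan2(y[1],y[0]))
E
python3 - <<'E'
from h import *
print(totool([.580,.034,.15]),yaw())
E
```

```text
[-0.35445466  0.06431538 -0.00555037] 3.571234053328906
```

```bash
python3 -m jog '[[[-0.354,0.064,-0.006],[0,0,0.7]],[[-0.354,0.064,-0.006],[0,0,0.7]],[[-0.354,0.064,-0.006],[0,0,0.7]],[[-0.354,0.064,-0.006],[0,0,0.7]],[[-0.354,0.064,-0.006],[0,0,0.7]]]'
python3 - <<'E'
from h import *
print(totool([.580,.034,.15]),yaw())
E
```

```text
t: 5.1
tool_pos: [0.5535, 0.139, 0.1491]
tool_rot: [2.809, 1.405, 0.001]
contact_force: [-0.7, 0.2, -0.1]
opening: 0.0641
grip_force: 0.0
[-0.06815871  0.08417132 -0.00085345] -36.84426510239352
```

```bash
python3 -m jog '[[[-0.068,0.084,0],[0,0,0.527]],[[-0.068,0.084,0],[0,0,0.527]],[[-0.068,0.084,0],[0,0,0.527]],[[-0.068,0.084,0],[0,0,0.527]],[[-0.068,0.084,0],[0,0,0.527]]]'
python3 - <<'E'
from h import *
print(totool([.580,.034,.065]),yaw())
E
```

```text
t: 5.6
tool_pos: [0.5803, 0.0356, 0.1489]
tool_rot: [-3.078, -0.631, 0.0]
contact_force: [-0.1, 0.5, 0.3]
opening: 0.0636
grip_force: 0.0
[-0.00085184  0.00135365  0.08387853] -66.83737251589834
```

```bash
python3 -m jog '[[[0,0,0.045],[0,0,0]],[[0,0,0.08],[0,0,0]],[[0,0,0.1],[0,0,0]],[[0,0,0.106],[0,0,0]],[[0,0,0.11],[0,0,0]]]'
python3 - <<'E'
from h import *
shot("side","s3.png",(225,185,365,290),5); print(totool([.580,.034,.038]))
E
```

```text
t: 6.1
tool_pos: [0.5801, 0.0374, 0.0387]
tool_rot: [-3.076, -0.636, 0.001]
contact_force: [0.0, -0.1, 0.4]
opening: 0.0639
grip_force: 0.0
[-0.00180442  0.0029658   0.00101582]
```

View pics/s3.png

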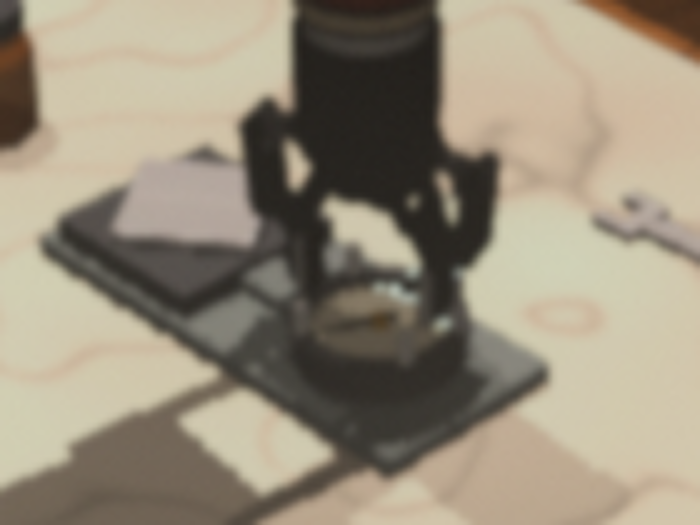

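The fingers stand between the lugs on opposite sides of the rim, clear of them. Now I'll turn counterclockwise.

```bash
python3 -m jog '[[[-0.0018,0.003,0],[0,0,-0.14]],[[-0.0018,0.003,0],[0,0,-0.28]],[[-0.0018,0.003,0],[0,0,-0.42]],[[-0.0018,0.003,0],[0,0,-0.54]],[[-0.0018,0.003,0],[0,0,-0.66]]]'
python3 -m jog '[[[0,0,0],[0,0,-0.12]],[[0,0,0],[0,0,-0.24]],[[0,0,0],[0,0,-0.36]],[[0,0,0],[0,0,-0.48]],[[0,0,0],[0,0,-0.6]]]'
python3 - <<'E'
from h import *
print(totool([.580,.034,.038]),yaw())
E
```

```text
t: 6.65
tool_pos: [0.5817, 0.0344, 0.0413]
tool_rot: [2.699, 1.604, 0.007]
contact_force: [0.2, 2.3, -1.0]
opening: 0.0639
grip_force: 0.9
t: 7.15
tool_pos: [0.5812, 0.0345, 0.0412]
tool_rot: [2.105, 2.33, 0.004]
contact_force: [-0.2, 1.7, 0.8]
opening: 0.0639
grip_force: 0.8
[-0.00034807 -0.00127557  0.00317051] 5.813707670068896
```

```bash
python3 -m jog '[[[0,-0.001,0.003],[0,0,-0.12]],[[0,-0.001,0.003],[0,0,-0.24]],[[0,-0.001,0.003],[0,0,-0.36]],[[0,-0.001,0.003],[0,0,-0.48]],[[0,-0.001,0.003],[0,0,-0.6]]]'
python3 -m jog '[[[0,0,0],[0,0,-0.12]],[[0,0,0],[0,0,-0.24]],[[0,0,0],[0,0,-0.36]],[[0,0,0],[0,0,-0.46]],[[0,0,0],[0,0,-0.46]]]'
python3 - <<'E'
from h import *
print(totool([.580,.034,.038]),yaw())
shot("top","t2.png",(260,225,340,285),8)
shot("side","s4.png",(225,185,365,290),4)
a=cv2.imread("pics/t2.png");b=cv2.imread("pics/s4.png");
a=cv2.resize(a,(400,300));b=cv2.resize(b,(400,300));cv2.imwrite("pics/c2.png",np.hstack([a,b]))
E
```

```text
t: 7.65
tool_pos: [0.5799, 0.034, 0.0381]
tool_rot: [1.322, 2.847, 0.001]
contact_force: [-2.0, -0.2, 0.5]
opening: 0.0637
grip_force: 1.0
t: 8.15
tool_pos: [0.58, 0.033, 0.038]
tool_rot: [0.645, 3.072, -0.002]
contact_force: [-1.5, -4.8, 1.9]
opening: 0.0638
grip_force: 2.3
[3.62914299e-04 9.00989303e-04 1.53666234e-05] 66.2658017803356
```

View pics/c2.png

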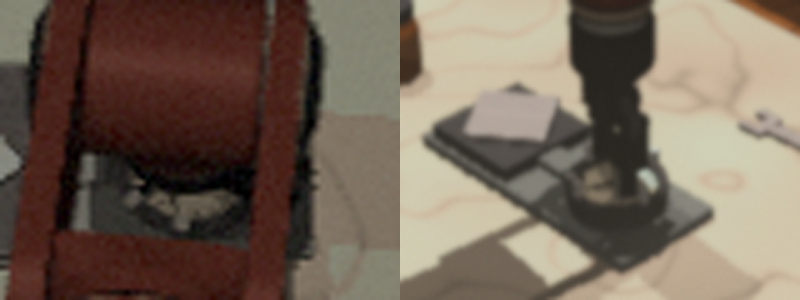

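The arm hides the dial, so I'll lift and swing aside to look.

```bash
python3 -m jog '[[[0,0,-0.04],[0,0,0]],[[0,0,-0.08],[0,0,0]],[[0.02,0.045,-0.1],[0,0,0]],[[0.04,0.09,-0.1],[0,0,0]],[[0.06,0.137,-0.1],[0,0,0]]]'
python3 -m jog '[[[0.02,0.045,0],[0,0,0]],[[0.03,0.07,0],[0,0,0]],[[0.03,0.07,0],[0,0,0]]]'
python3 - <<'E'
from h import *
im=dialview("d1.png"); print(ctrl.get_obs()["tool_pos"])
E
```

```text
t: 8.75
tool_pos: [0.5804, 0.1824, 0.1389]
tool_rot: [0.651, 3.069, 0.005]
contact_force: [-0.1, 0.3, -0.9]
opening: 0.0644
grip_force: 0.0
t: 9.05
tool_pos: [0.5796, 0.2606, 0.1369]
tool_rot: [0.642, 3.074, 0.004]
contact_force: [1.3, -0.5, -0.2]
opening: 0.0642
grip_force: 0.0
[0.58002251 0.25529709 0.13607812]
```

View pics/d1.png

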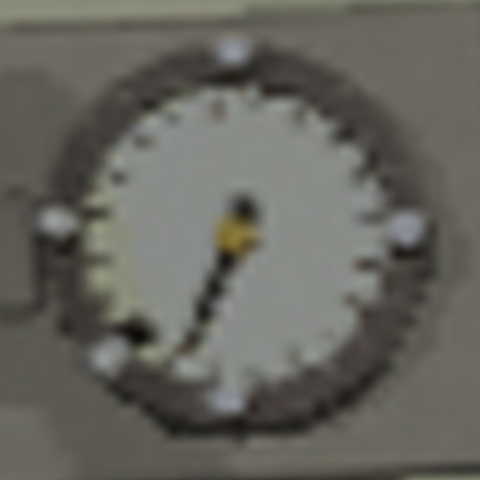

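The bar is at (140,330)/(107,355), about 224° in the image. The needle is at about 246° with its tip at (185,352). I'll work out both angles numerically.

```bash
cat >> h.py <<'E'
def angles(fn):
    im=cv2.imread("pics/"+fn); hsv=cv2.cvtColor(im,cv2.COLOR_BGR2HSV).astype(int); g=cv2.cvtColor(im,cv2.COLOR_BGR2GRAY).astype(float)
    yy,xx=np.mgrid[:480,:480]
    m=(hsv[...,1]>140)&(hsv[...,2]>100)&(np.hypot(xx-240,yy-240)<40); hub=np.array([xx[m].mean(),yy[m].mean()])
    # dial centre from the bright face
    e=((g>120)&(np.hypot(xx-hub[0],yy-hub[1])<150)).astype(np.uint8)
    c=max(cv2.findContours(cv2.morphologyEx(e,cv2.MORPH_CLOSE,np.ones((25,25))),0,1)[0],key=cv2.contourArea); (fc,ax,_)=cv2.fitEllipse(cv2.convexHull(c))
    out=[hub.round(1),np.round(fc,1),np.round(ax,0)]
    for C in (hub,np.array(fc)):
        r=np.hypot(xx-C[0],yy-C[1]); a=np.arctan2(-(yy-C[1]),xx-C[0]); w=np.clip(125-g,0,None)
        def mean(r0,r1,a0,h):
            a0=np.radians(a0); 
            for _ in range(5):
                k=(r>r0)&(r<r1)&(np.abs(np.angle(np.exp(1j*(a-a0))))<np.radians(h)); a0=np.angle((w[k]*np.exp(1j*a[k])).sum())
            return round(np.degrees(a0)%360,1)
        out.append(("needle",mean(35,112,246,18),"bar",[mean(112,140,b,8) for b in BAR]))
    return out
BAR=[224]
E
python3 - <<'E'
import h
print(h.angles("d1.png"))
h.BAR=[112]; print(h.angles("d0.png"))
E
```

```text
[array([232.7, 236.5]), array([234.3, 237.3]), array([296., 296.]), ('needle', np.float64(249.2), 'bar', [np.float64(225.5)]), ('needle', np.float64(247.6), 'bar', [np.float64(224.8)])]
[array([233. , 236.1]), array([233.4, 238. ]), array([291., 297.]), ('needle', np.float64(249.1), 'bar', [np.float64(112.2)]), ('needle', np.float64(248.1), 'bar', [np.float64(112.0)])]
```

I need about +23°, so the final tool yaw should be about 89.3°. I'll go back over the dial with the yaw backed off about 15°.

```bash
python3 - <<'E'
from h import *
print(totool([.580,.034,.138]),yaw())
E
```

```text
[-0.08957873 -0.20235605 -0.00194304] 66.1162826654739
```

```bash
python3 -m jog '[[[-0.0895,-0.202,-0.002],[0,0,0.1]],[[-0.0895,-0.202,-0.002],[0,0,0.2]],[[-0.0895,-0.202,-0.002],[0,0,0.26]],[[-0.0895,-0.202,-0.002],[0,0,0.26]],[[-0.0895,-0.202,-0.002],[0,0,0.26]]]'
python3 -m jog '[[[0,0,0],[0,0,0]],[[0,0,0],[0,0,0]]]'
python3 - <<'E'
from h import *
print(totool([.580,.034,.038]),yaw())
E
```

```text
t: 9.85
tool_pos: [0.58, 0.0308, 0.1382]
tool_rot: [1.048, 2.961, -0.001]
contact_force: [-0.3, 0.2, 0.2]
opening: 0.0641
grip_force: 0.0
t: 10.05
tool_pos: [0.5802, 0.0347, 0.1381]
tool_rot: [1.044, 2.963, 0.001]
contact_force: [-0.8, 1.2, -0.2]
opening: 0.064
grip_force: 0.0
[-0.00026624 -0.00071735  0.10006419] 51.19423492747016
```

```bash
python3 -m jog '[[[0,-0.001,0.04],[0,0,0]],[[0,-0.001,0.07],[0,0,0]],[[0,-0.001,0.09],[0,0,0]],[[0,-0.001,0.1],[0,0,0]],[[0,-0.001,0.1],[0,0,0]]]'
python3 -m jog '[[[0,0,0],[0,0,-0.14]],[[0,0,0],[0,0,-0.28]],[[0,0,0],[0,0,-0.42]],[[0,0,0],[0,0,-0.54]],[[0,0,0],[0,0,-0.64]]]'
python3 -m jog '[[[0,0,0],[0,0,0]],[[0,0,0],[0,0,0]]]'
python3 - <<'E'
from h import *
print(totool([.580,.034,.038]),yaw())
E
```

```text
t: 10.55
tool_pos: [0.5784, 0.0357, 0.0363]
tool_rot: [-1.037, -2.962, 0.001]
contact_force: [-1.4, -0.3, -0.2]
opening: 0.0641
grip_force: 0.0
t: 11.05
tool_pos: [0.5818, 0.0348, 0.0402]
tool_rot: [0.047, 3.136, -0.001]
contact_force: [1.9, -1.5, -1.0]
opening: 0.0642
grip_force: 1.1
t: 11.25
tool_pos: [0.5813, 0.0349, 0.0398]
tool_rot: [0.058, 3.137, 0.0]
contact_force: [2.6, -0.8, 1.2]
opening: 0.064
grip_force: 0.8
[ 0.00124892 -0.00097747  0.00180235] 87.89813931736651
```

```bash
python3 -m jog '[[[0.001,-0.001,0],[0,0,-0.024]],[[0.001,-0.001,0],[0,0,-0.024]],[[0.001,-0.001,0],[0,0,-0.024]]]'
python3 -m jog '[[[0,0,0],[0,0,0.05]],[[0,0,-0.04],[0,0,0.05]],[[0,0,-0.09],[0,0,0.05]],[[0.0,0.05,-0.1],[0,0,0.05]],[[0,0.1,-0.1],[0,0,0.05]]]'
python3 -m jog '[[[0,0.05,0],[0,0,0]],[[0,0.1,0],[0,0,0]],[[0,0.13,0],[0,0,0]],[[0,0.13,0],[0,0,0]]]'
python3 - <<'E'
import h
h.dialview("d2.png",10); h.BAR=[247]; h.angles("d2.png")
for c in (240,246,252): h.BAR=[c]; print(h.angles("d2.png"))
E
```

```text
t: 11.55
tool_pos: [0.579, 0.0338, 0.0383]
tool_rot: [0.018, 3.141, -0.0]
contact_force: [1.4, -0.8, 1.1]
opening: 0.0641
grip_force: 0.8
t: 12.05
tool_pos: [0.5815, 0.1329, 0.1417]
tool_rot: [0.101, 3.135, 0.001]
contact_force: [1.5, 0.2, 0.0]
opening: 0.0639
grip_force: 0.0
t: 12.45
tool_pos: [0.5863, 0.266, 0.1371]
tool_rot: [-0.088, -3.138, -0.0]
contact_force: [-0.9, -0.6, 0.1]
opening: 0.0639
grip_force: 0.0
[array([232.9, 236. ]), array([234.2, 237.4]), array([294., 296.]), ('needle', np.float64(249.3), 'bar', [np.float64(254.0)]), ('needle', np.float64(247.7), 'bar', [np.float64(253.5)])]
[array([232.9, 236. ]), array([234.2, 237.4]), array([294., 296.]), ('needle', np.float64(249.3), 'bar', [np.float64(254.5)]), ('needle', np.float64(247.7), 'bar', [np.float64(254.0)])]
[array([232.9, 236. ]), array([234.2, 237.4]), array([294., 296.]), ('needle', np.float64(249.3), 'bar', [np.float64(254.6)]), ('needle', np.float64(247.7), 'bar', [np.float64(254.1)])]
```

View pics/d2.png

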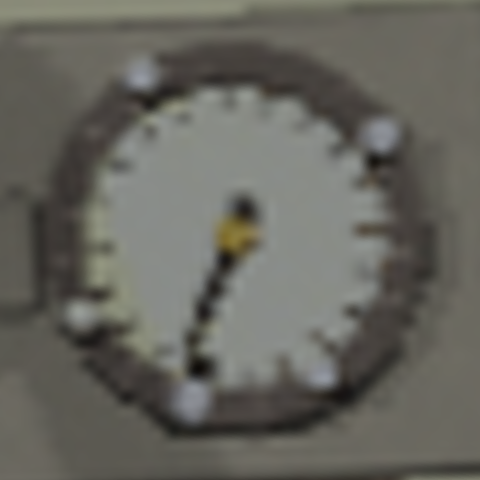

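The bar at (196,384) stands at about 255° and the needle at about 247.7°. That is an overshoot of about 7°, because the bezel coasted. I'll push it back clockwise, slowly.

```bash
python3 -m jog '[[[0,-0.05,0],[0,0,0.1]],[[0,-0.1,0],[0,0,0.2]],[[0,-0.15,0],[0,0,0.2]],[[0,-0.19,0],[0,0,0.2]],[[0,-0.225,0],[0,0,0.2]]]'
python3 -m jog '[[[0,0,0],[0,0,0]],[[0,0,0],[0,0,0]],[[0,0,0],[0,0,0]]]'
python3 - <<'E'
from h import *
print(totool([.580,.034,.038]),yaw())
E
```

```text
t: 13.45
tool_pos: [0.5736, 0.0355, 0.1382]
tool_rot: [0.411, 3.114, -0.0]
contact_force: [1.0, 0.5, -0.0]
opening: 0.064
grip_force: 0.0
t: 13.75
tool_pos: [0.574, 0.0385, 0.138]
tool_rot: [0.408, 3.115, 0.001]
contact_force: [-0.5, -0.6, -0.8]
opening: 0.0643
grip_force: 0.0
[-0.00697138 -0.00286677  0.10001474] 75.07977673595487
```

```bash
python3 -m jog '[[[-0.007,-0.003,0.03],[0,0,0]],[[-0.007,-0.003,0.06],[0,0,0]],[[-0.007,-0.003,0.085],[0,0,0]],[[-0.007,-0.003,0.1],[0,0,0]],[[-0.007,-0.003,0.1],[0,0,0]]]'
python3 -m jog '[[[0,0,0],[0,0,0.1]],[[0,0,0],[0,0,0.2]],[[0,0,0],[0,0,0.28]],[[0,0,0],[0,0,0.32]],[[0,0,0],[0,0,0.33]]]'
python3 -m jog '[[[0,0,0],[0,0,0.02]],[[0,0,0],[0,0,0.04]],[[0,0,0],[0,0,0.06]],[[0,0,0],[0,0,0.08]],[[0,0,0],[0,0,0.1]]]'
python3 -m jog '[[[0,0,0],[0,0,0.02]],[[0,0,0],[0,0,0.04]],[[0,0,0],[0,0,0.06]],[[0,0,0],[0,0,0.07]],[[0,0,0],[0,0,0.07]]]'
python3 - <<'E'
from h import *
print(totool([.580,.034,.038]),yaw())
E
```

```text
t: 14.25
tool_pos: [0.5779, 0.0344, 0.0352]
tool_rot: [-0.405, -3.11, 0.0]
contact_force: [-0.6, 0.4, -0.1]
opening: 0.0645
grip_force: 0.0
t: 14.75
tool_pos: [0.5813, 0.0337, 0.0399]
tool_rot: [0.913, 3.003, 0.001]
contact_force: [-0.1, 0.3, 0.4]
opening: 0.0639
grip_force: 0.0
t: 15.25
tool_pos: [0.5805, 0.0331, 0.0384]
tool_rot: [1.066, 2.954, 0.0]
contact_force: [1.4, -0.2, 1.0]
opening: 0.0641
grip_force: 0.9
t: 15.75
tool_pos: [0.5799, 0.0333, 0.0379]
tool_rot: [-1.167, -2.917, -0.0]
contact_force: [2.6, -0.5, 0.9]
opening: 0.0641
grip_force: 0.9
[ 0.00043908  0.00058781 -0.00010894] 46.392650819449585
```

```bash
python3 -m jog '[[[0,0,0],[0,0,-0.05]],[[0,0,-0.03],[0,0,-0.1]],[[0,0,-0.07],[0,0,-0.1]],[[0.02,0.02,-0.1],[0,0,-0.1]],[[0.055,0.055,-0.1],[0,0,-0.1]]]'
python3 -m jog '[[[0.03,0.03,0],[0,0,0]],[[0.06,0.06,0],[0,0,0]],[[0.09,0.09,0],[0,0,0]],[[0.11,0.11,0],[0,0,0]],[[0.11,0.11,0],[0,0,0]]]'
python3 - <<'E'
import h
h.dialview("d3.png",10)
for c in (242,248,254): h.BAR=[c]; print(h.angles("d3.png")[2:])
E
```

```text
t: 16.25
tool_pos: [0.581, 0.1102, 0.1436]
tool_rot: [1.023, 2.962, 0.005]
contact_force: [0.1, -0.2, 0.7]
opening: 0.0639
grip_force: 0.0
t: 16.75
tool_pos: [0.5568, 0.2684, 0.137]
tool_rot: [-1.012, -2.971, 0.001]
contact_force: [0.2, 0.4, 0.3]
opening: 0.0641
grip_force: 0.0
[array([293., 297.]), ('needle', np.float64(249.5), 'bar', [np.float64(247.4)]), ('needle', np.float64(248.1), 'bar', [np.float64(246.7)])]
[array([293., 297.]), ('needle', np.float64(249.5), 'bar', [np.float64(247.4)]), ('needle', np.float64(248.1), 'bar', [np.float64(246.7)])]
[array([293., 297.]), ('needle', np.float64(249.5), 'bar', [np.float64(247.4)]), ('needle', np.float64(248.1), 'bar', [np.float64(246.7)])]
```

View pics/d3.png

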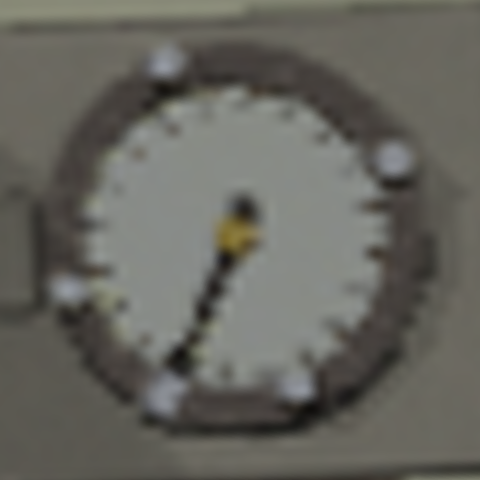

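The black bar at (180,360) continues the needle straight to its tip, at about 247° against 248°. The robot is clear, so I'll hand the job in.

```bash
python3 -c "
from h import *
print(job.finish_job())"
```

```text
the job is handed in; nothing more can be done
None
```

I pressed the plate flat and turned the zero bar to within about 1.5° (about 1 mm) of the needle's tip by camera, with the bystanders untouched. I handed the job in at about 17 s, but the hand-in returned no verdict.

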